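# Load a wound coil into a clamshell jig and hold it pinned shut

### The arm

A 6-joint arm with a two-finger parallel gripper is mounted at the origin on a cart in front of the work surface, level with it; the furniture and walls round the work are solid. World frame = base frame: x ahead of the robot, y to its left, z up, the work surface at z = 0. Lengths are in m, angles in rad, forces in N, time in s.
With the tool pointing down it reaches from about 0.375 to 0.9 m from the base axis. Payload 3.1 kg.
Tool frame: the origin (TCP) lies midway between the tips of the shut fingers; the grasp point (between the pads) lies robot.grip_point_offset behind it (robot.grip_point_offset is the distance from the TCP to the grasp point, in m); z points along the fingers, y is the direction in which the jaws open and shut (so a half turn about z gives the same grasp; the last joint's range is limited). The gripper opens to 87 mm and grips with 3 to 60 N. Pads are 19 mm wide; open, the fingers measure 117 mm over their backs; the gripper's body (75 mm by 190 mm) begins 51 mm behind the grasp point.
Start: joints at [-1.351, 0.527, 1.433, -0, 1.181, -0.178], TCP at [0.242, -0.576, 0.223] pointing down, gripper open.
Joint ranges: [-3.08, 3.08], [-0.75, 2.2], [0.22, 2.44], [-1.43, 4.57], [0, 2.65], [-2.85, 2.85]. Speed limits (rad/s): [2.79, 2.79, 3.14, 3.14, 3.14, 3.14].

### API

Orientations are given as a unit quaternion [x, y, z, w].
In Python, from rig import robot, cams, hand_in gives the robot as it stands. The module is installed in compiled form; this text tells all that it offers.
- The arm moves only by the tool send_rows, never from a script. Its argument "steps" is one flat list of numbers, 5 for each row, row after row: the finger opening in m, from 0 to 0.087, then the shift along the tool's x, y, z in m, then the turn about the tool's z in rad. A call has 1 to 8 rows; each row is the pose to reach, as a shift and turn from the pose measured when the call began, along the tool's axes at that moment; what a row does not reach only later rows make up. A row lasts 1/8 s, in which the tool goes at most 62.5 mm and 10.7 degrees, less where a joint would pass 70% of its speed; a pose out of reach is approached as far as the arm can. A call with a gripper value outside its range is refused whole. The fingers move at their own pace and stop on an object; "force" is the grip in N (left out, the last holds). Time passes only in rows, so rows that repeat a pose let the fingers close. It gives the time, the measured TCP pose, the force and the opening at its end, in the units of the state.
- robot.get_obs(): the state, without advancing time (a new reading comes with each control period).
- cams.camera(name): name is "side" or "top" or "wrist"; returns a dict with "color" (384x512x3 uint8, red, green, blue), "range_z" (384x512 float32, m along the optical axis (not along the pixel's ray), 0 where there is no reading), "intrinsics" (3x3 intrinsics, pixels), "extrinsics" (4x4, takes a point from camera to world coordinates). Camera axes: x right, y down, z forward; pixel columns grow to the right and rows downward; lengths in m; the calibration is good to about 2 mm. A picture is of the moment at which its call begins.
- hand_in(): hands the job in, once; it reports no verdict.
The state is a dict: "time": time; "q": joint angles; "joint_velocities": joint speeds; "joint_torque": joint torques, N m; "position": TCP position; "tool_rot": TCP orientation; "ft_force": force on the tool from outside, world axes, zero at the start; "moment": the same for the moment, N m; "grip_width": finger opening in m.
Only numpy, scipy, OpenCV 4.12 (cv2) and the standard library are available. Lean on these libraries where they do the work, as an engineer would, in place of code of your own. Each camera call takes 0.05 s, during which the arm holds its last target.

### The job

Slide the wound coil straight up off its spindle, set it flat in the round nest of the open clamshell jig, and then swing the jig's hinged lid down over it. Then take the headed pin from its stand and push it down through the hole in the lid's ear into the hole in the base below, pressing until the pin's collar has closed the sprung lid completely against the base. Finish like that: keep gripping the pin's handle and pressing firmly down, because the lid springs up again when you let go.

Things in the scene. Friction and masses are not known exactly. Their poses are not given: they have to be found in the camera images.
- jig: Bare steel clamshell jig fixed to the bench. Origin on the bench under the centre of the nest; z up. Base block: 90 mm along its x (-45 to 45), 137 mm along its y (-75 to +62), top (parting face) at z = 36 mm. The hinge runs along x at y = +55 mm, z = 36 mm; the pin hole is at y = -55 mm. Its yaw is within about 0.25 rad of the world's.
- nest (a point): Centre of the round nest at the level of the base's top face. The nest is a 56 mm bore; a sprung steel pad forms its floor 11 mm below this point and yields up to 6 mm (about 8 N to start, 1.3 N more per mm). A seated coil's centre is therefore 4 mm above this point with the lid open and about 1 mm above it with the lid fully shut.
- pin_hole (a point): Centre of the mouth of the pin hole in the base, at the level of the base's top face: 13 mm bore straight down through the 36 mm thick base.
- lid (a joint): Lid angle, rad: 0 shut flat on the base, 1.57 upright, stop at 2.0. Starts at 1.7 to 1.95, leaning back, and stays there by light friction (0.05 N m). Pushed down to below about 0.8 it falls onto the coil by itself (0.18 kg) and, held up by the sprung nest pad, rests ajar at 0.06 to 0.1; about 4 to 6 N down on the ear then shuts it.
- lid_ear (a point): Centre of the lid ear's 16 mm pin hole at the ear's outer face (its top face when shut), 110 mm from the hinge axis. The ear is 10 mm thick, 44 mm wide and reaches from 93 to 130 mm from the hinge. Its z points out of the outer face; with the lid open that face looks away from the nest, to the jig's +y: push there towards -y to shut the lid.
- coil_center (a point): Centre (half-way up) of the loose coil: a flanged black bobbin wound with copper, 46 mm diameter, 30 mm high, bore 19.6 mm, 0.12 kg, axis z upright. It starts on the spindle.
- spindle: Spindle stand fixed to the bench, origin at its foot: round 68 mm foot with a 20 mm high shoulder on which the coil rests, and an upright 15 mm diameter post to 63 mm height (13 mm above the coil's top).
- pin_handle (a point): Middle of the handle of the loose steel pin (0.08 kg), z along the pin upwards. Handle: upright cylinder 18 mm diameter, 38 mm high, from 19 mm below to 19 mm above this point. Below it a collar, 26 mm diameter, 5 mm thick, its underside 24 mm below this point; below the collar a 10 mm diameter shank 36 mm long with a tapered tip. It starts upright in its stand, the collar resting on the stand.
- pin_tip (a point): Lower end of the pin, on its axis, 60 mm below pin_handle. With the pin home and the lid shut it is 26 mm below the base's top face.
- pin_stand: Square steel pin stand fixed to the bench, 56 x 56 x 38 mm, origin at the centre of its underside, with a 14 mm through hole in which the pin stands. The stand and the spindle may have exchanged places.
- coil: The coil as a body; origin at the centre of its lower face, 15 mm below coil_center.
- pin: The pin as a body; origin at its lower end (same point as pin_tip).
- hinge_axis (a point): Middle of the hinge axis, which runs along the jig's x on the parting face, 55 mm from the nest centre. The lid proper is 90 mm wide, 22 mm thick, reaches from 17 to 93 mm from this axis and has a 54 mm wide, 16 mm deep recess for the coil.
Not all that is in view belongs to the job. Of the things shaped like the pin, the bare steel one is meant.

How it is judged:
On the way, in this order (a step that is already met when the one before it is completed fails the run):
1. the coil is off the spindle, released and seated in the nest, the lid still open (horizontal distance between coil_center and nest below 0.006 m and z of coil_center in the frame of jig between 0.03 and 0.046 m and angle between coil_center's own z axis and vertical below 0.25 rad and value of joint lid above 1.2 rad and contact force between the fingers and coil below 0.1 N), for 0.2 s.
2. the lid is swung down over the coil (below 0.25 rad), before the pin is put in (horizontal distance between coil_center and nest below 0.006 m and z of coil_center in the frame of jig between 0.03 and 0.046 m and angle between coil_center's own z axis and vertical below 0.25 rad and value of joint lid below 0.25 rad and horizontal distance between pin_tip and pin_hole above 0.03 m), for 0.2 s.
At the end, for the whole second after the job is handed in: Coil seated in the nest (centre within 6 mm of its axis); lid shut within 0.03 rad; pin through the ear into the base hole (tip within 5 mm of its axis, 22.5 mm or more below the base top, tilt < 0.15 rad), collar pressing the lid over 1.5 N, fingers on the pin over 1 N, pin still (horizontal distance between coil_center and nest below 0.006 m and z of coil_center in the frame of jig between 0.03 and 0.046 m and angle between coil_center's own z axis and vertical below 0.25 rad and value of joint lid below 0.03 rad and horizontal distance between pin_tip and pin_hole below 0.005 m and z of pin_tip in the frame of jig below 0.0135 m and angle between pin_tip's own z axis and vertical below 0.15 rad and contact force between the fingers and pin above 1 N and contact force between pin and lid above 1.5 N and linear speed of pin below 0.02 m/s); the arm keeps its last pose, push and grip.
It also fails if it takes over 66 s, if anything falls off the work surface, if the arm or the gripper's body presses on something with over 40 N, if the wrist force passes 120 N, or if a joint passes its speed limit or range.

## Working session

There is one attempt and no reset: what is moved stays moved. The work goes in short steps, Python scripts to look and compute and a tool call to move; the robot and the scene stay as the last step left them, time stands still between calls to the robot, and variables do not carry over. Pictures are saved under pics/ and viewed, and the job is handed in when it is done.

Besides the shell and the picture viewer there is one more tool, called after "Request:" as name(argument=value, ...), one argument or row to a line, values as JSON. send_rows: Moves the arm, as the interface text tells. Its arguments: {"type":"object","properties":{"steps":{"type":"array","items":{"type":"number"}},"force":{"type":"number"}},"required":["steps"]}

```bash
mkdir -p pics
cat > h.py <<'E'
import numpy as np, cv2
from rig import robot, cams
def grab(n):
    c=cams.camera(n); np.savez(f'{n}.npz',**{k:np.array(v) for k,v in c.items()}); return c
def load(n): return dict(np.load(f'{n}.npz'))
def pts(c):
    K=c['intrinsics'];z=c['range_z'];v,u=np.mgrid[:z.shape[0],:z.shape[1]]
    P=np.stack([(u-K[0,2])/K[0,0]*z,(v-K[1,2])/K[1,1]*z,z],-1)
    T=c['extrinsics'];W=P@T[:3,:3].T+T[:3,3]; W[z==0]=np.nan; return W
def proj(c,p):
    T=np.linalg.inv(c['extrinsics']);q=T[:3,:3]@np.array(p)+T[:3,3];u=c['intrinsics']@q;return u[:2]/u[2]
def ray(c,uv,h):
    K=c['intrinsics'];T=c['extrinsics'];d=T[:3,:3]@np.linalg.solve(K,[uv[0],uv[1],1.]);o=T[:3,3];return o+d*(h-o[2])/d[2]
def save(c,f,s=1): cv2.imwrite('pics/'+f,cv2.resize(c['color'][...,::-1],None,fx=s,fy=s))
E
python3 - <<'E'
from h import *
for n in ['side','top','wrist']:
    c=grab(n); save(c,n+'0.png',1.5); print(n,c['extrinsics'].round(3).tolist(),c['intrinsics'].tolist())
print(robot.get_obs(), robot.grip_point_offset)
E
```

```text
side [[0.957, -0.21, 0.201, 0.362], [-0.29, -0.667, 0.686, -0.645], [-0.009, -0.715, -0.699, 0.657], [0.0, 0.0, 0.0, 1.0]] [[374.1224527728517, 0.0, 246.65641191283473], [0.0, 374.1224527728517, 183.600023801642], [0.0, 0.0, 1.0]]
top [[-0.026, -0.998, 0.054, 0.513], [-0.999, 0.024, -0.028, -0.037], [0.027, -0.055, -0.998, 0.922], [0.0, 0.0, 0.0, 1.0]] [[402.3587817320215, 0.0, 259.1733350824883], [0.0, 402.3587817320215, 191.86522398935654], [0.0, 0.0, 1.0]]
wrist [[0.387, -0.891, -0.236, 0.307], [-0.922, -0.375, -0.098, -0.549], [-0.001, 0.255, -0.967, 0.383], [0.0, 0.0, 0.0, 1.0]] [[293.7564344140679, 0.0, 257.6948614722699], [0.0, 293.7564344140679, 194.01206849649782], [0.0, 0.0, 1.0]]
{'time': 0.15, 'q': array([-1.35149761e+00,  5.28255680e-01,  1.43359746e+00,  3.58270107e-05,
        1.18137092e+00, -1.78515614e-01]), 'joint_velocities': array([-0.00253877, -0.00222411, -0.00296628, -0.00065652, -0.00026224,
        0.0010189 ]), 'joint_torque': array([ 1.14443687e-04, -4.40432882e+01, -1.76841938e+01,  6.33820379e-02,
        5.52967039e-02, -9.37396567e-05]), 'position': array([ 0.24203475, -0.57564113,  0.22179789]), 'tool_rot': array([ 9.80284126e-01,  1.97591414e-01, -6.91119592e-08, -8.15875760e-04]), 'ft_force': array([-0.40152911, -0.13744257,  0.61579957]), 'moment': array([ 0.04145269, -0.0161441 ,  0.00156428]), 'grip_width': 0.08697313522431104} 0.0187
```

View pics/side0.png

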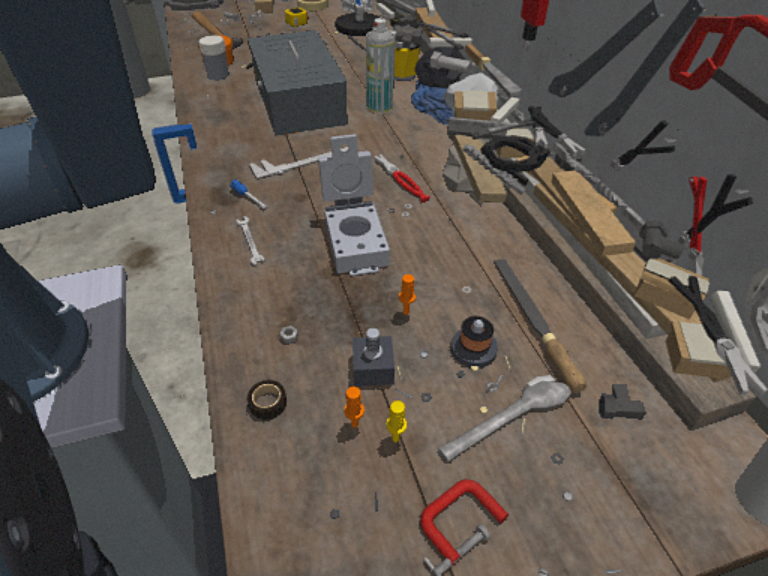

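View pics/top0.png

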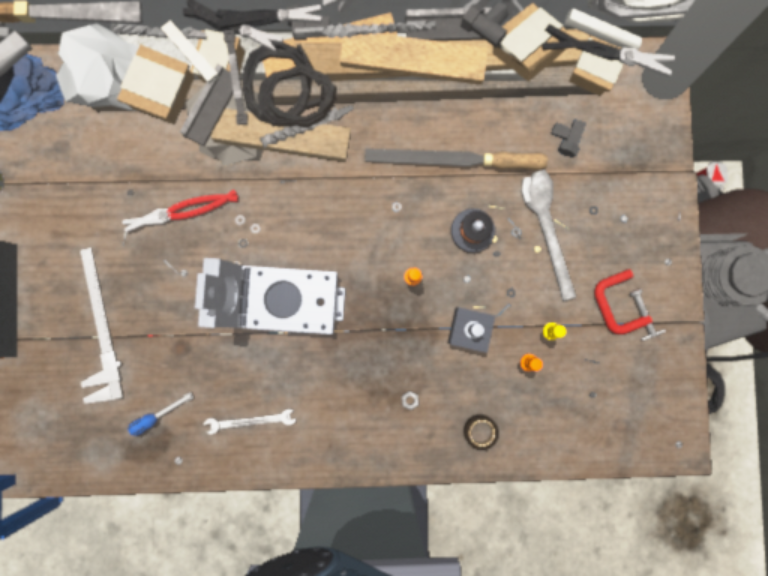

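The top view shows the open jig with its nest near (282,298) and its pin hole near (319,302), both in 1.5x pixels. The coil is on the round spindle at (475,230).

Pin-shaped candidates:
- Bare steel pin in the square stand, (474,331).
- Orange pins at (413,276) and (531,363).
- Yellow pin at (555,331).

The steel one in the stand fits the description. The copper ring at (481,432) is not on the spindle, so it isn't the coil.

Run:
```python
from h import *
c=load('top');W=pts(c);s=load('side');WS=pts(s)
a=cv2.resize(c['color'][135:260,285:395],None,fx=5,fy=5,interpolation=2)
b=cv2.resize(c['color'][165:230,120:240],None,fx=6,fy=6,interpolation=2)
cv2.imwrite('pics/ca.png',a[...,::-1]);cv2.imwrite('pics/cb.png',b[...,::-1])
# heights maps
def blob(W,lo,hi,xr,yr,nm):
    m=(W[...,2]>lo)&(W[...,2]<hi)&(W[...,0]>xr[0])&(W[...,0]<xr[1])&(W[...,1]>yr[0])&(W[...,1]<yr[1])
    m=cv2.morphologyEx(m.astype(np.uint8),cv2.MORPH_OPEN,np.ones((2,2)))
    n,l,st,ce=cv2.connectedComponentsWithStats(m)
    for i in range(1,n):
        if st[i,4]>8:
            w=W[l==i]; print(nm,(lo,hi),st[i].tolist(),'mean',w.mean(0).round(4),'min',w.min(0).round(3),'max',w.max(0).round(3))
for nm,w in (('top',W),('side',WS)):
  for lo,hi in [(.02,.034),(.034,.042),(.044,.056),(.058,.067),(.07,.09)]: blob(w,lo,hi,(.3,.75),(-.5,.3),nm)
```

```text
top (0.02, 0.034) [335, 109, 17, 2, 34] mean [ 0.7456 -0.2584  0.0209] min [ 0.744 -0.277  0.016] max [ 0.747 -0.24   0.025]
top (0.02, 0.034) [353, 108, 13, 5, 61] mean [ 0.744  -0.295   0.0208] min [ 0.739 -0.316 -0.003] max [ 0.754 -0.28   0.03 ]
top (0.02, 0.034) [178, 189, 25, 23, 446] mean [nan nan nan] min [nan nan nan] max [nan nan nan]
top (0.02, 0.034) [98, 280, 4, 5, 16] mean [0.3723 0.294  0.0199] min [0.367 0.291 0.015] max [0.378 0.296 0.024]
top (0.034, 0.042) [160, 178, 65, 45, 1760] mean [nan nan nan] min [nan nan nan] max [nan nan nan]
top (0.034, 0.042) [271, 183, 7, 8, 20] mean [ 0.571  -0.0934  0.0356] min [ 0.566 -0.104  0.   ] max [ 0.58  -0.088  0.071]
top (0.034, 0.042) [302, 206, 29, 30, 536] mean [nan nan nan] min [nan nan nan] max [nan nan nan]
top (0.034, 0.042) [160, 210, 3, 5, 14] mean [0.5221 0.1524 0.0418] min [0.518 0.15  0.039] max [0.527 0.155 0.046]
top (0.044, 0.056) [309, 141, 21, 21, 272] mean [nan nan nan] min [nan nan nan] max [nan nan nan]
top (0.044, 0.056) [161, 190, 2, 7, 14] mean [0.5636 0.1505 0.044 ] min [0.557 0.149 0.041] max [0.57  
[... 4239 characters left out ...]
67) [261, 279, 9, 4, 21] mean [ 0.4934 -0.307   0.058 ] min [ 0.486 -0.31   0.04 ] max [ 0.505 -0.299  0.065]
side (0.07, 0.09) [215, 116, 34, 13, 246] mean [0.5607 0.1671 0.0749] min [ 0.514  0.15  -0.001] max [0.637 0.269 0.093]
side (0.07, 0.09) [269, 184, 8, 8, 60] mean [ 0.5834 -0.0959  0.0677] min [ 0.572 -0.107 -0.002] max [ 0.621 -0.026  0.08 ]
side (0.07, 0.09) [245, 220, 9, 10, 74] mean [nan nan nan] min [nan nan nan] max [nan nan nan]
side (0.07, 0.09) [232, 259, 9, 10, 80] mean [ 0.4509 -0.266   0.0722] min [ 0.442 -0.274 -0.001] max [ 0.472 -0.216  0.08 ]
side (0.07, 0.09) [261, 268, 10, 11, 91] mean [ 0.4964 -0.3008  0.0714] min [ 0.487 -0.31  -0.002] max [ 0.523 -0.257  0.081]
```

View pics/ca.png

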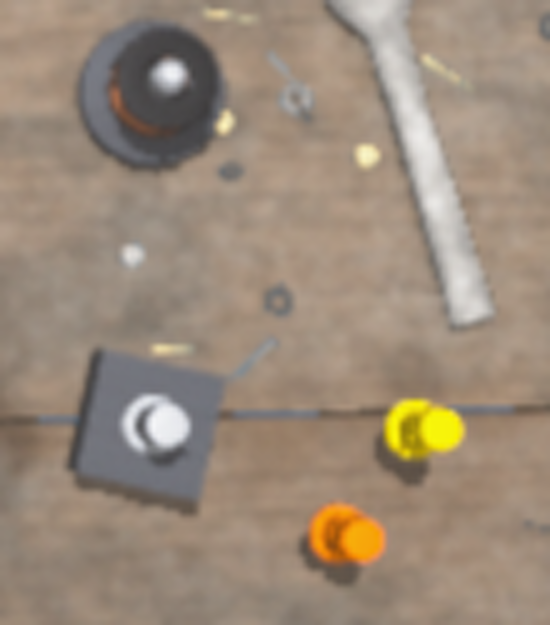

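View pics/cb.png

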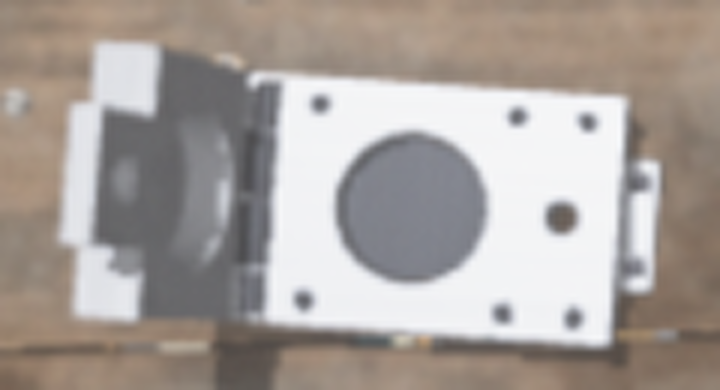

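Run:
```python
from h import *
c=load('top');s=load('side')
px=lambda x,y,f,o:((x+.5)/f-.5+o[0],(y+.5)/f-.5+o[1])
cb=lambda x,y:px(x,y,6,(120,165)); ca=lambda x,y:px(x,y,5,(285,135))
r=lambda uv,h:ray(c,uv,h).round(4)
nest=r(cb(412,207),.036);ph=r(cb(561,217),.036);print('nest',nest,'hole',ph,'d',np.linalg.norm(nest-ph))
d=nest-ph;print('yaw from +y',np.arctan2(-d[0],d[1]))
for p in [(250,72),(628,97),(612,345),(244,322)]: print('corner',r(cb(*p),.036))
print('coil post top',r(ca(169,74),.063),'coil flange',r(ca(165,77),.050),'foot', r(ca(150,93),.004))
print('pin top',r(ca(166,427),.081),'stand', [r(ca(*p),.038) for p in [(100,350),(226,379),(199,500),(80,468)]])
# side view: hue-free check
for nm,uv in [('nest',(354.5,226)),('post top',(477.5,322)),('pin top',(373,333))]:
    print(nm,ray(s,((uv[0]+.5)/1.5-.5,(uv[1]+.5)/1.5-.5),{'nest':.036,'post top':.063,'pin top':.081}[nm]).round(4))
a=cv2.resize(s['color'][205:265,225:345],None,fx=6,fy=6,interpolation=2)
b=cv2.resize(s['color'][80:190,200:275],None,fx=6,fy=5,interpolation=2)
cv2.imwrite('pics/sa.png',a[...,::-1]);cv2.imwrite('pics/sb.png',b[...,::-1])
```

```text
nest [0.5492 0.0941 0.036 ] hole [0.5442 0.0399 0.036 ] d 0.054430138710093334
yaw from +y -0.09199055840469902
corner [0.6001 0.1523 0.036 ]
corner [0.5877 0.0145 0.036 ]
corner [0.497  0.0222 0.036 ]
corner [0.5089 0.1556 0.036 ]
coil post top [ 0.6485 -0.1913  0.063 ] coil flange [ 0.6493 -0.1919  0.05  ] foot [ 0.6492 -0.1928  0.004 ]
pin top [ 0.4969 -0.1818  0.081 ] stand [array([ 0.5306, -0.1611,  0.038 ]), array([ 0.5165, -0.2165,  0.038 ]), array([ 0.4637, -0.2026,  0.038 ]), array([ 0.4791, -0.1507,  0.038 ])]
nest [0.5509 0.0909 0.036 ]
post top [ 0.6491 -0.1953  0.063 ]
pin top [ 0.5    -0.1853  0.081 ]
```

View pics/sa.png

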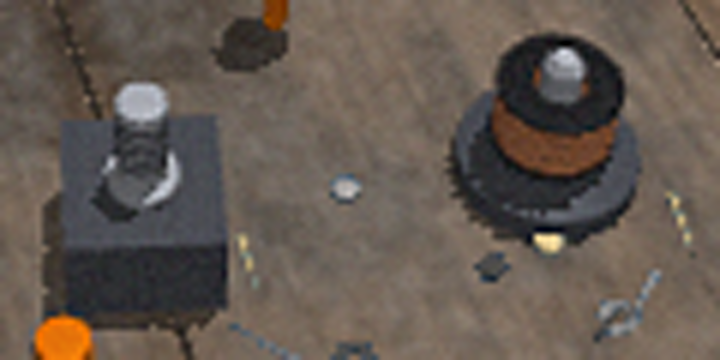

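View pics/sb.png

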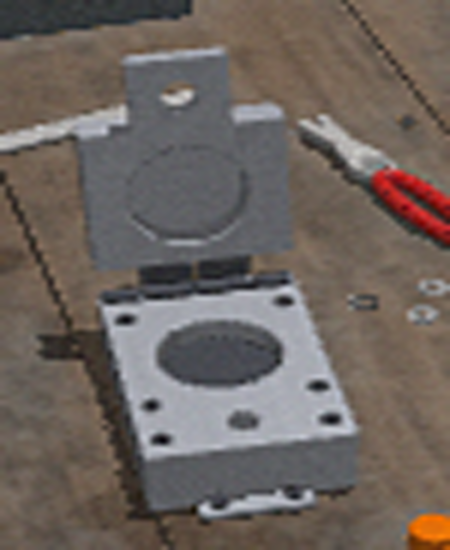

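Both close crops confirm the targets: the black and copper coil on the round spindle, and the bare steel pin in the square stand. The two views agree to about 3 mm, and nest to hole measures 54.4 mm against a nominal 55. Next I move over the coil with the jaws turned along the jig's x axis.

Request:
send_rows(
  steps=[0.087,0.05,-0.02,0,-0.13,0.087,0.105,-0.04,0,-0.27,0.087,0.16,-0.06,0,-0.4,0.087,0.21,-0.08,0,-0.54,0.087,0.265,-0.1,0,-0.67,0.087,0.32,-0.12,0,-0.81,0.087,0.37,-0.14,0,-0.94,0.087,0.42,-0.16,0,-1.08],
)

```text
time: 1.15
position: [0.5683, -0.2639, 0.2219]
tool_rot: [0.738, 0.675, 0.0, -0.001]
ft_force: [0.4, -0.7, -0.2]
grip_width: 0.0869
```

```bash
cat >> h.py <<'E'
from scipy.spatial.transform import Rotation as Ro
def st():
    o=robot.get_obs();R=Ro.from_quat(o['tool_rot']).as_matrix();psi=np.arctan2(R[1,0],R[0,0])
    print('t',round(o['time'],2),'p',o['position'].round(4),'psi',psi.round(3),'z',R[:,2].round(3),'F',o['ft_force'].round(2),'w',round(o['grip_width'],4),'q',o['q'].round(2));return o,R,psi
def go(p,psi_t=None):
    o,R,psi=st();d=R.T@(np.array(p)-o['position']);print('shift',d.round(4),'turn',None if psi_t is None else round(-((psi_t-psi+np.pi)%(2*np.pi)-np.pi),3))
E
python3 - <<'E'
from h import *
go([.649,-.192,.22],1.479)
E
```

```text
t 1.15 p [ 0.5683 -0.2639  0.2219] psi 1.483 z [-0.001  0.002 -1.   ] F [ 0.38 -0.69 -0.16] w 0.0869 q [-0.61  0.53  1.43  0.    1.18 -0.53]
shift [0.0787 0.0741 0.0019] turn 0.004
```

Request:
send_rows(
  steps=[0.087,0.03,0.03,0,0,0.087,0.055,0.055,0,0,0.087,0.079,0.074,0,0,0.087,0.079,0.074,0,0],
)

```text
time: 1.65
position: [0.6499, -0.1896, 0.2213]
tool_rot: [0.737, 0.676, 0.0, -0.001]
ft_force: [-0.4, 0.2, -0.3]
grip_width: 0.0868
```

Run:
```python
from h import *
st();c=grab('wrist');save(c,'w1.png',1.5);s=grab('side');save(s,'s1.png',1.5)
print(proj(c,[.649,-.192,.05])*1.5, c['extrinsics'].round(3))
```

```text
t 1.65 p [ 0.6499 -0.1896  0.2213] psi 1.486 z [-0.001  0.002 -1.   ] F [-0.44  0.19 -0.3 ] w 0.0868 q [-0.45  0.6   1.29  0.    1.25 -0.36]
[385.44494853 271.72165874] [[ 0.996 -0.082 -0.023  0.656]
 [-0.085 -0.964 -0.253 -0.12 ]
 [-0.001  0.254 -0.967  0.383]
 [ 0.     0.     0.     1.   ]]
```

View pics/w1.png

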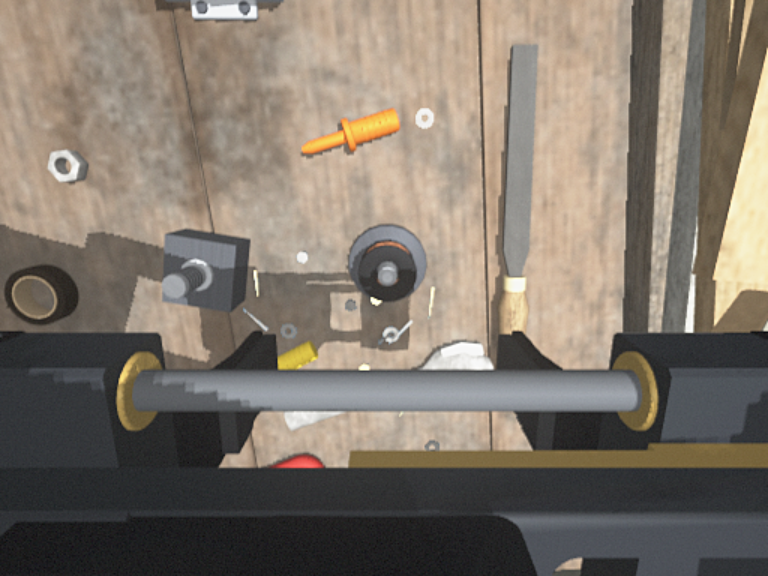

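View pics/s1.png

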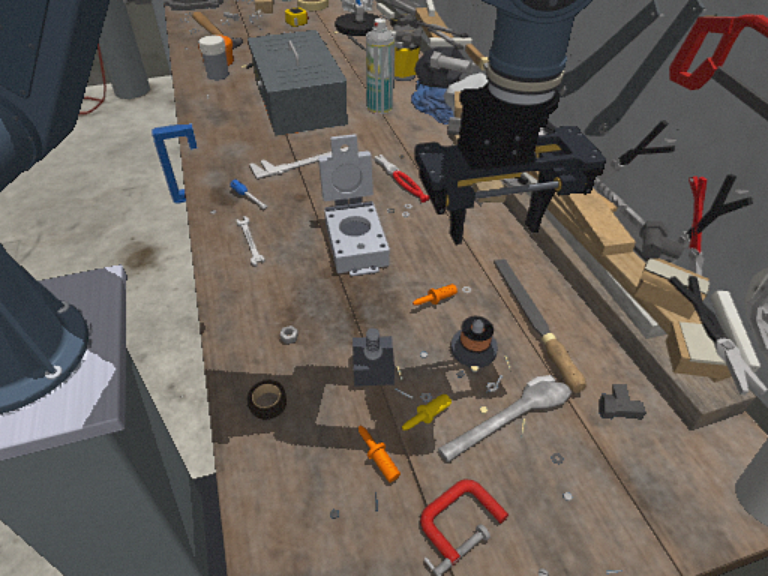

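The wrist view shows the coil's top face at (387,272) against a predicted (385,272), so the coil is at about (0.650, -0.192). The unstable coloured decoy pins have fallen over and are out of the way. The gripper body's long side lies along the jaw direction. I descend to the coil next.

Request:
send_rows(
  steps=[0.087,-0.002,0,0.05,0,0.087,-0.002,0,0.1,0,0.087,-0.002,0,0.14,0,0.087,-0.002,0,0.165,0,0.087,-0.002,0,0.18,0,0.087,-0.002,0,0.188,0,0.087,-0.002,0,0.188,0],
)

```text
time: 2.62
position: [0.6478, -0.1937, 0.0337]
tool_rot: [0.738, 0.675, -0.0, -0.001]
ft_force: [0.6, -0.7, 0.5]
grip_width: 0.0867
```

Run:
```python
from h import *
st();c=grab('wrist');save(c,'w2.png',1.5)
print(proj(c,[.650,-.192,.063])*1.5)
```

```text
t 2.62 p [ 0.6478 -0.1937  0.0337] psi 1.483 z [-0.002  0.002 -1.   ] F [ 0.62 -0.74  0.54] w 0.0867 q [-0.46  0.83  1.42  0.    0.9  -0.37]
[391.52974917 387.94975191]
```

View pics/w2.png

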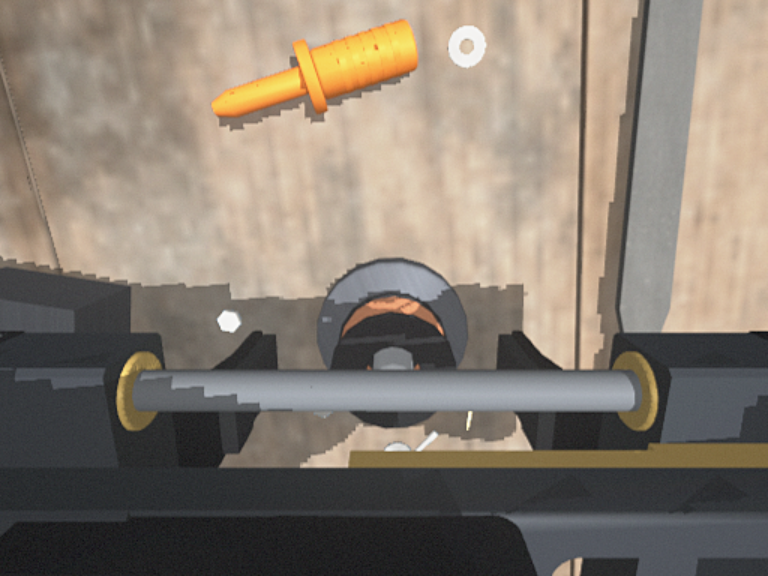

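The coil is centred between the open fingers: its axis is near (391,385) and the jaw midpoint near 388. I close on it.

Request:
send_rows(
  steps=[0.04,0,-0.001,0,0,0.04,0,-0.001,0,0,0.04,0,-0.001,0,0,0.04,0,-0.001,0,0,0.04,0,-0.001,0,0,0.04,0,-0.001,0,0],
  force=25,
)

```text
time: 3.42
position: [0.6478, -0.1938, 0.0344]
tool_rot: [0.737, 0.675, 0.0, -0.0]
ft_force: [2.0, 0.0, 1.1]
grip_width: 0.0446
```

Request:
send_rows(
  steps=[0.04,0,0,-0.01,0,0.04,0,0,-0.03,0,0.04,0,0,-0.06,0,0.04,0,0,-0.1,0,0.04,0,0,-0.14,0,0.04,0,0,-0.17,0,0.04,0,0,-0.18,0,0.04,0,0,-0.18,0],
)

```text
time: 4.42
position: [0.6474, -0.1938, 0.2152]
tool_rot: [0.737, 0.675, 0.0, -0.0]
ft_force: [0.2, 0.7, -1.4]
grip_width: 0.0442
```

Run:
```python
from h import *
go([.5495,.0935,.215],1.479);c=grab('wrist');save(c,'w3.png',1.5);s=grab('side');save(s,'s3.png',1.5)
```

```text
t 4.42 p [ 0.6474 -0.1938  0.2152] psi 1.483 z [ 0.     0.001 -1.   ] F [ 0.18  0.74 -1.36] w 0.0442 q [-0.46  0.61  1.3   0.    1.23 -0.37]
shift [ 0.2776 -0.1227  0.0003] turn 0.004
```

View pics/w3.png

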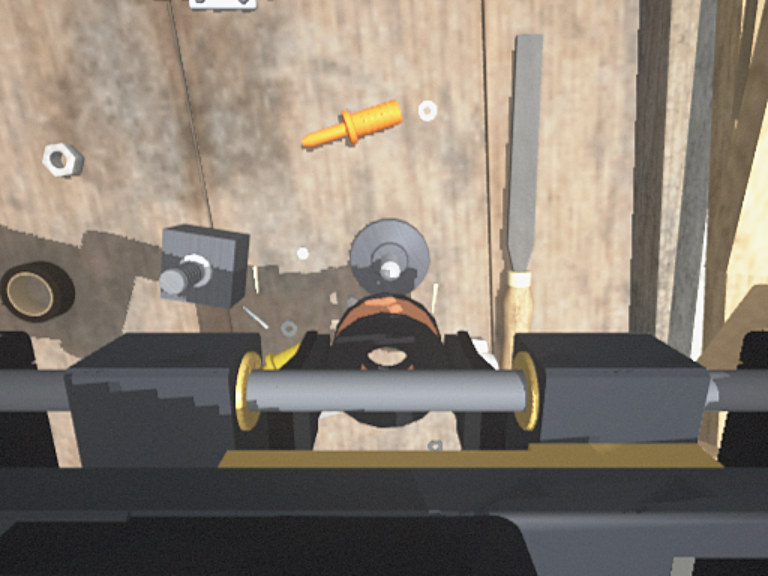

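View pics/s3.png

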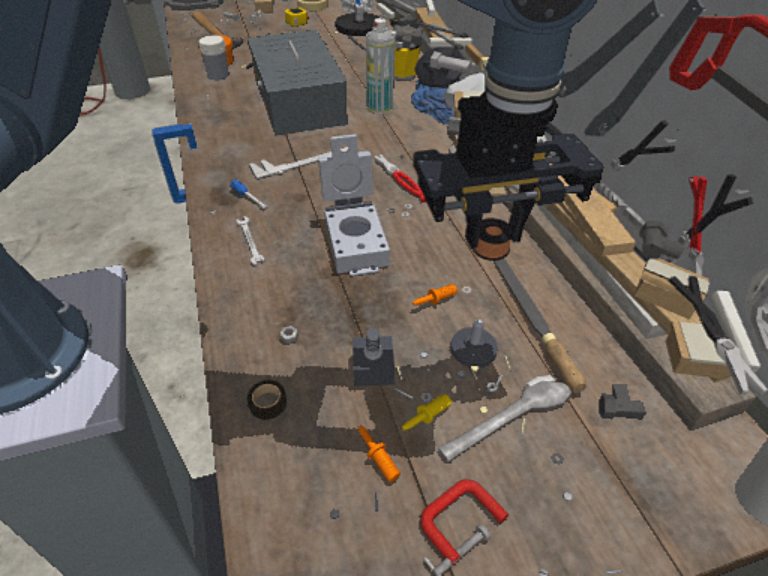

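The coil is lifted off the post and hangs upright in the fingers at (387,355); the bare spindle is at (390,265). I move to just short of the nest to check its position.

Request:
send_rows(
  steps=[0.04,0.03,-0.017,0,0,0.04,0.07,-0.04,0,0,0.04,0.11,-0.063,0,0,0.04,0.15,-0.086,0,0,0.04,0.185,-0.106,0,0,0.04,0.205,-0.118,0,0,0.04,0.215,-0.123,0,0,0.04,0.215,-0.123,0,0],
)

```text
time: 5.52
position: [0.5433, 0.0315, 0.2135]
tool_rot: [0.737, 0.676, -0.0, -0.002]
ft_force: [0.2, -0.1, -1.1]
grip_width: 0.0441
```

Run:
```python
from h import *
go([.5495,.0925,.215],1.479);c=grab('wrist');save(c,'w4.png',1.5)
print(proj(c,[.5495,.0935,.036])*1.5,proj(c,[.5442,.0399,.036])*1.5)
```

```text
t 5.53 p [0.5433 0.0315 0.2135] psi 1.484 z [-0.003  0.002 -1.   ] F [ 0.23 -0.07 -1.07] w 0.0441 q [-0.15  0.43  1.64  0.    1.07 -0.06]
shift [ 0.0614  0.0009 -0.0014] turn 0.005
[387.90898133 185.07347706] [387.07570737 256.12018739]
```

View pics/w4.png

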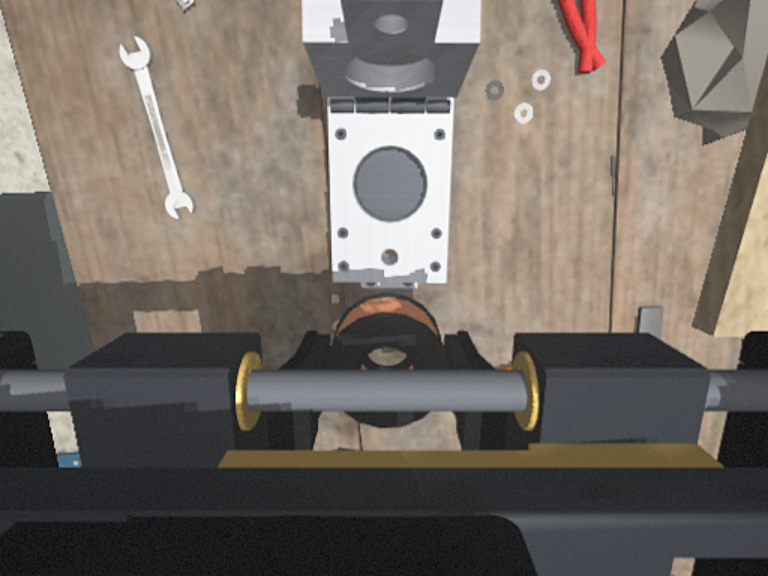

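The nest shows at (390,184) and the hole at (389.5,257), within 1.5 mm of what I predicted, and the jig edges run parallel to the tool. I move over the nest and lower the coil.

Request:
send_rows(
  steps=[0.04,0.03,0.001,0,0,0.04,0.055,0.002,0,0,0.04,0.0615,0.0025,0.03,0,0.04,0.0615,0.0025,0.07,0,0.04,0.0615,0.0025,0.11,0,0.04,0.0615,0.0025,0.135,0,0.04,0.0615,0.0025,0.145,0,0.04,0.0615,0.0025,0.145,0],
)

```text
time: 6.58
position: [0.5519, 0.0914, 0.0684]
tool_rot: [0.738, 0.675, -0.0, -0.001]
ft_force: [0.2, -0.7, -0.8]
grip_width: 0.0444
```

Run:
```python
from h import *
go([.5508,.0928,.041],1.479);c=grab('wrist');save(c,'w5.png',1.5);s=grab('side');save(s,'s5.png',1.5)
```

```text
t 6.58 p [0.5519 0.0914 0.0684] psi 1.482 z [-0.003  0.001 -1.   ] F [ 0.2  -0.7  -0.83] w 0.0444 q [-0.04  0.67  1.72  0.    0.76  0.05]
shift [ 0.0013 -0.0011  0.0274] turn 0.003
```

View pics/w5.png

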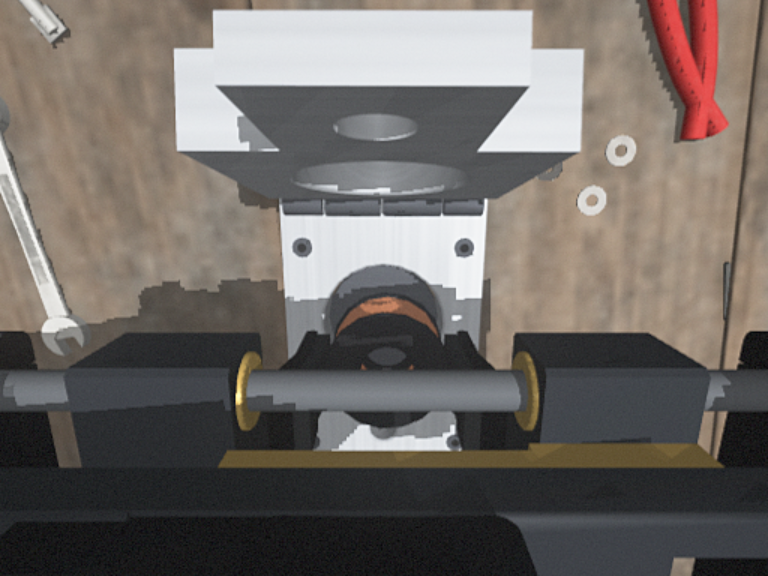

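View pics/s5.png

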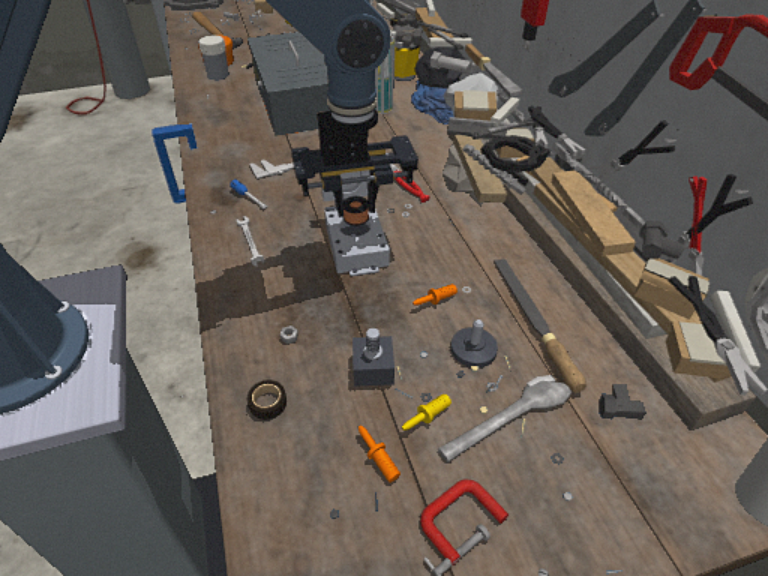

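The coil at (387,350) hangs over the nest, whose far rim is near (385,265), and the lid is clear of the gripper. I lower the last 28 mm slowly.

Request:
send_rows(
  steps=[0.04,0.001,-0.001,0.008,0,0.04,0.001,-0.001,0.014,0,0.04,0.001,-0.001,0.02,0,0.04,0.001,-0.001,0.024,0,0.04,0.001,-0.001,0.0275,0,0.04,0.001,-0.001,0.0275,0],
)

```text
time: 7.42
position: [0.5514, 0.0928, 0.0418]
tool_rot: [0.738, 0.675, 0.0, -0.001]
ft_force: [0.3, -0.2, -0.9]
grip_width: 0.0446
```

Run:
```python
from h import *
st();c=grab('wrist');save(c,'w6.png',1.5)
```

```text
t 7.42 p [0.5514 0.0928 0.0418] psi 1.482 z [-0.001  0.001 -1.   ] F [ 0.3  -0.21 -0.94] w 0.0446 q [-0.03  0.71  1.73  0.    0.7   0.05]
```

View pics/w6.png

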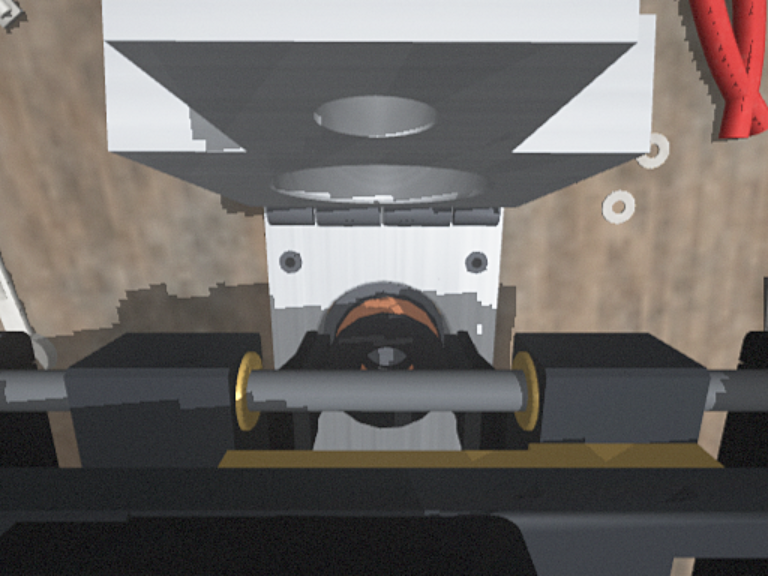

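The coil is inside the bore and there is no contact force. I lower it slightly more, release, and rise.

Request:
send_rows(
  steps=[0.04,0,0,0.001,0,0.04,0,0,0.0015,0,0.06,0,0,0.0015,0,0.07,0,0,0.0015,0,0.08,0,0,0.0015,0,0.08,0,0,0.0015,0,0.08,0,0,0.0015,0],
)

```text
time: 8.35
position: [0.5516, 0.0928, 0.0405]
tool_rot: [0.738, 0.675, 0.0, -0.001]
ft_force: [-0.2, 0.0, -0.3]
grip_width: 0.0787
```

Request:
send_rows(
  steps=[0.08,0,0,-0.02,0,0.08,0,0,-0.06,0,0.08,-0.01,0,-0.1,0,0.08,-0.04,0,-0.14,0,0.08,-0.07,0,-0.18,0,0.08,-0.07,0,-0.18,0],
)

```text
time: 9.1
position: [0.5477, 0.0209, 0.2239]
tool_rot: [0.739, 0.674, 0.003, 0.003]
ft_force: [0.5, 0.1, 0.5]
grip_width: 0.0801
```

Run:
```python
from h import *
o,R,psi=st();c=grab('wrist');save(c,'w7.png',1.5);s=grab('side');save(s,'s7.png',1.5)
print(proj(c,[.5508,.0943,.055])*1.5,proj(c,[.5508,.0943,.036])*1.5)
```

```text
t 9.1 p [0.5477 0.0209 0.2239] psi 1.48 z [ 0.008 -0.    -1.   ] F [0.48 0.12 0.51] w 0.0801 q [-0.17  0.42  1.63  0.    1.08 -0.08]
[379.23581859 169.4018607 ] [379.43415043 169.67509818]
```

View pics/w7.png

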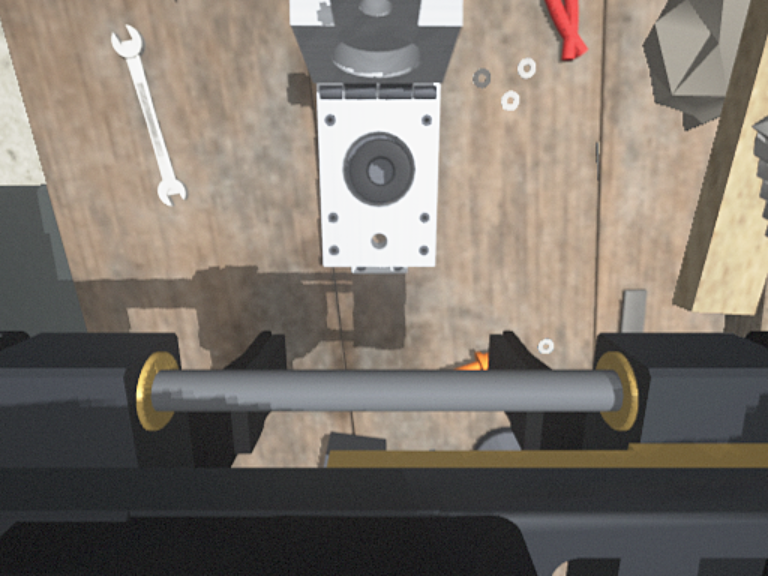

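View pics/s7.png

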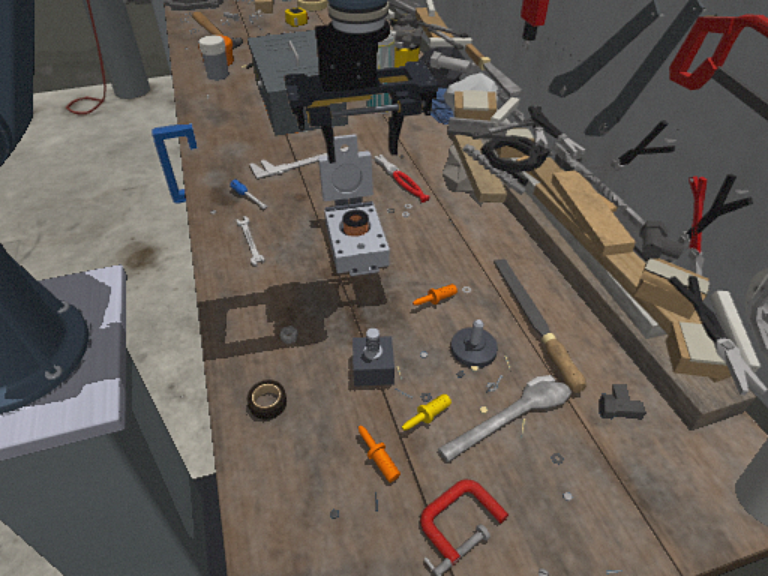

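The coil sits concentric in the nest at (379,169), with the lid still open. I close the fingers and move over the lid to its back side.

Request:
send_rows(
  steps=[0,0.04,-0.002,0,0,0,0.08,-0.004,0,0,0,0.12,-0.004,0,0,0,0.16,-0.004,0,0,0,0.195,-0.004,0,0,0,0.215,-0.004,0,0,0,0.22,-0.004,0,0,0,0.22,-0.004,0,0],
)

```text
time: 10.2
position: [0.5602, 0.2419, 0.2201]
tool_rot: [0.738, 0.675, -0.0, -0.001]
ft_force: [-0.2, 0.6, -0.2]
grip_width: 0.008
```

Run:
```python
from h import *
go([.564,.239,.12],1.479);c=grab('wrist');save(c,'w8.png',1.2);s=grab('side');save(s,'s8.png',1.5);t=grab('top');save(t,'t8.png',1.2)
```

```text
t 10.2 p [0.5602 0.2419 0.2201] psi 1.482 z [-0.002  0.001 -1.   ] F [-0.21  0.63 -0.25] w 0.008 q [0.22 0.51 1.47 0.   1.16 0.31]
shift [-0.0027  0.0042  0.1001] turn 0.003
```

View pics/w8.png

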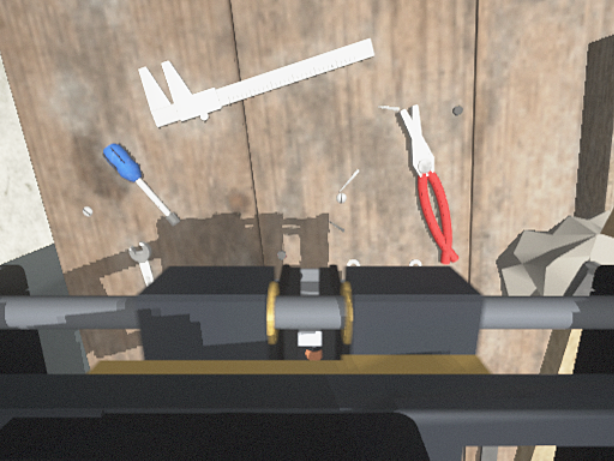

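View pics/s8.png

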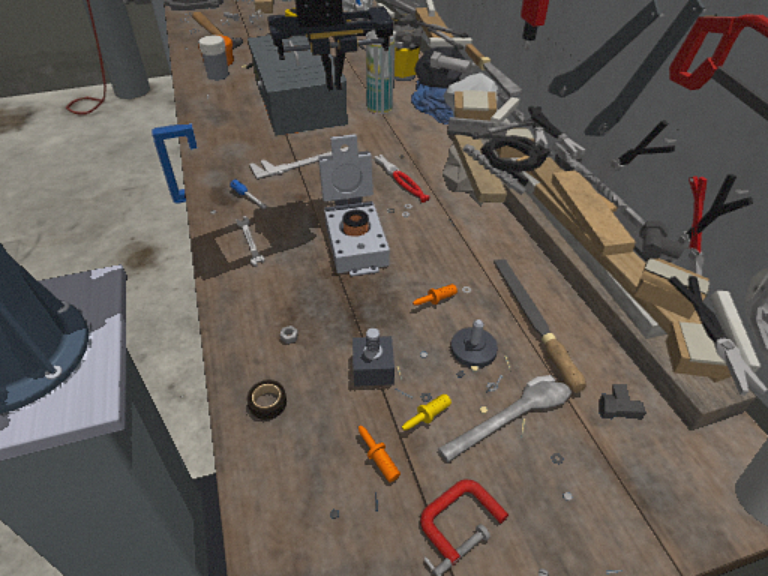

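View pics/t8.png

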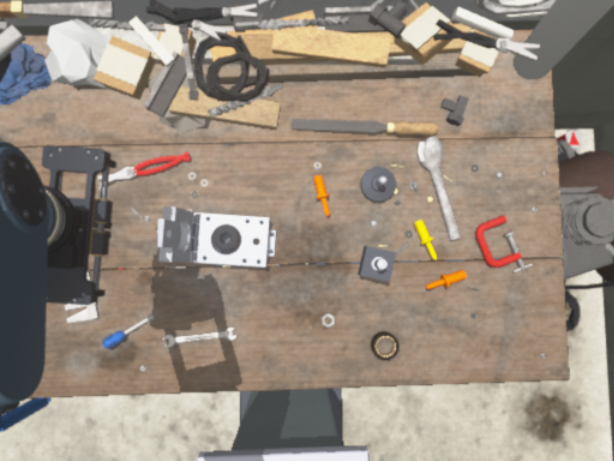

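The fingers are clear of the back of the lid. I lower them and push towards -y.

Request:
send_rows(
  steps=[0,0,0.002,0.04,0,0,0,0.004,0.08,0,0,0,0.004,0.1,0,0,0,0.004,0.1,0],
)

```text
time: 10.85
position: [0.5634, 0.2397, 0.1191]
tool_rot: [0.739, 0.674, -0.002, -0.002]
ft_force: [-0.7, 0.3, -0.5]
grip_width: 0.0006
```

Request:
send_rows(
  steps=[0,-0.01,0,0,0,0,-0.025,0,0,0,0,-0.037,0,0,0,0,-0.049,0,0,0,0,-0.061,0,0,0,0,-0.073,0,0,0,0,-0.085,0,0,0,0,-0.097,0,0,0],
)

```text
time: 11.85
position: [0.5542, 0.1422, 0.1189]
tool_rot: [0.739, 0.674, -0.002, -0.002]
ft_force: [0.3, 1.9, -0.6]
grip_width: 0.0005
```

Run:
```python
from h import *
st();s=grab('side');save(s,'s9.png',1.5)
```

```text
t 11.85 p [0.5542 0.1422 0.1189] psi 1.479 z [-0.005  0.    -1.   ] F [ 0.31  1.9  -0.61] w 0.0005 q [0.06 0.6  1.66 0.   0.89 0.15]
```

View pics/s9.png

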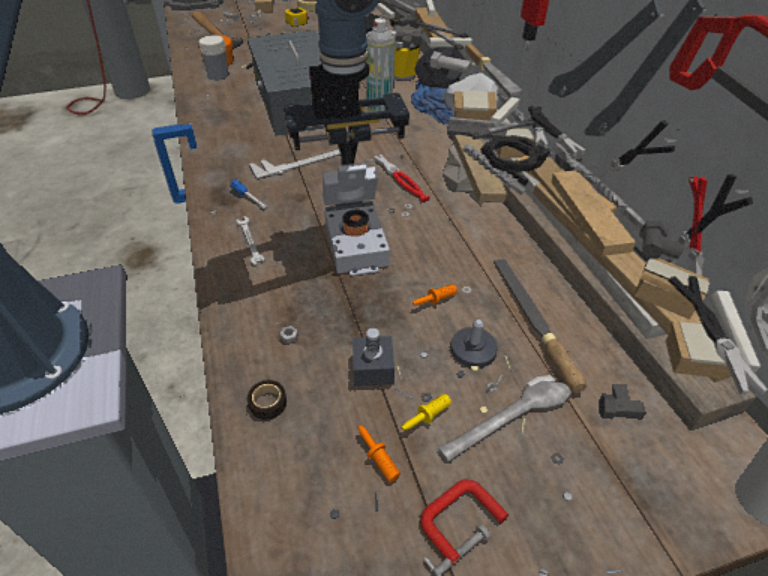

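The lid is swinging forward with a push of about 2 N, so I continue.

Request:
send_rows(
  steps=[0,-0.012,0,0,0,0,-0.024,0,0,0,0,-0.036,0,0,0,0,-0.048,0,0,0,0,-0.06,0,0,0,0,-0.072,0,0,0,0,-0.084,0,0,0,0,-0.094,0,0,0],
)

```text
time: 12.9
position: [0.5451, 0.0464, 0.1189]
tool_rot: [0.739, 0.674, -0.003, -0.002]
ft_force: [1.3, -0.3, -0.4]
grip_width: 0.0007
```

Run:
```python
from h import *
st();s=grab('side');save(s,'s10.png',1.5)
```

```text
t 12.9 p [0.5451 0.0464 0.1189] psi 1.478 z [-0.006 -0.001 -1.   ] F [ 1.29 -0.33 -0.44] w 0.0007 q [-0.12  0.57  1.72 -0.    0.86 -0.02]
```

View pics/s10.png

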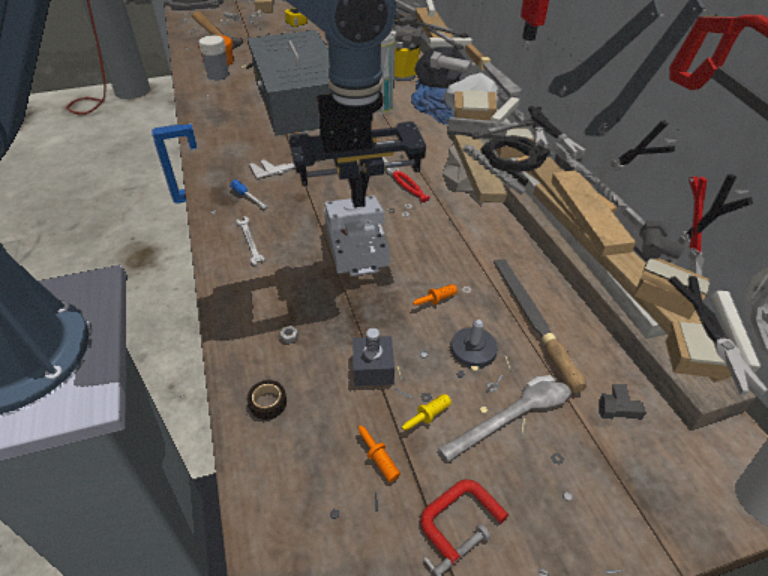

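The lid has fallen onto the coil. I move back and up to look at the ear hole, opening the fingers on the way.

Request:
send_rows(
  steps=[0,0,0,-0.03,0,0.03,-0.02,0,-0.06,0,0.05,-0.05,0,-0.09,0,0.06,-0.065,0,-0.1,0,0.06,-0.065,0,-0.1,0,0.06,-0.065,0,-0.1,0],
)

```text
time: 13.7
position: [0.5388, -0.0183, 0.2178]
tool_rot: [0.739, 0.673, -0.003, -0.003]
ft_force: [0.1, 0.4, 0.3]
grip_width: 0.0425
```

Run:
```python
from h import *
st();c=grab('wrist');save(c,'w11.png',1.5);s=grab('side')
cv2.imwrite('pics/s11.png',cv2.resize(s['color'][110:200,190:290],None,fx=6,fy=6,interpolation=2)[...,::-1])
print('hole pred',proj(c,[.5455,.0395,.056])*1.5)
```

```text
t 13.7 p [ 0.5388 -0.0183  0.2178] psi 1.477 z [-0.009 -0.    -1.   ] F [0.1  0.36 0.26] w 0.0425 q [-0.24  0.42  1.65 -0.    1.08 -0.15]
hole pred [389.92797615 190.92987509]
```

View pics/w11.png

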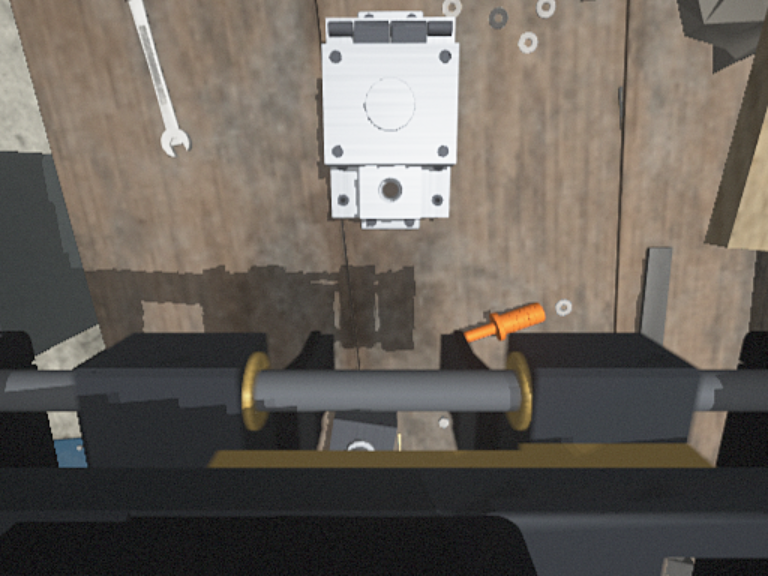

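View pics/s11.png

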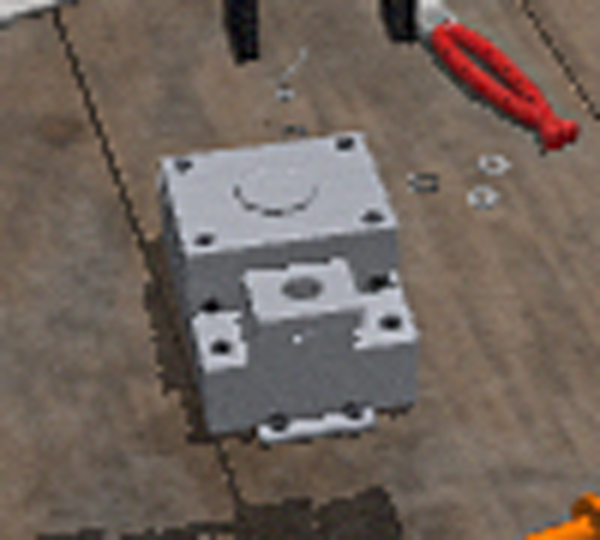

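The lid rests ajar and the ear hole, at (391,188.5), lines up with the base hole. The prediction was (390,191). Next I move over the steel pin.

Request:
send_rows(
  steps=[0.06,-0.03,-0.005,0,0,0.06,-0.07,-0.01,0,0,0.06,-0.11,-0.016,0,0,0.06,-0.145,-0.021,0,0,0.06,-0.165,-0.024,0,0,0.06,-0.169,-0.024,0,0,0.06,-0.169,-0.024,0,0],
)

```text
time: 14.68
position: [0.4994, -0.1833, 0.218]
tool_rot: [0.739, 0.674, -0.003, -0.003]
ft_force: [0.6, -0.4, -0.9]
grip_width: 0.0601
```

Run:
```python
from h import *
st();c=grab('wrist');save(c,'w12.png',1.5)
print('pred',proj(c,[.499,-.184,.081])*1.5)
cv2.imwrite('pics/w12c.png',cv2.resize(c['color'][130:235,200:320],None,fx=6,fy=5,interpolation=2)[...,::-1])
```

```text
t 14.68 p [ 0.4994 -0.1833  0.218 ] psi 1.479 z [-0.01  0.   -1.  ] F [ 0.6  -0.42 -0.93] w 0.0601 q [-0.56  0.41  1.66 -0.01  1.07 -0.46]
pred [387.42303308 279.22859888]
```

View pics/w12.png

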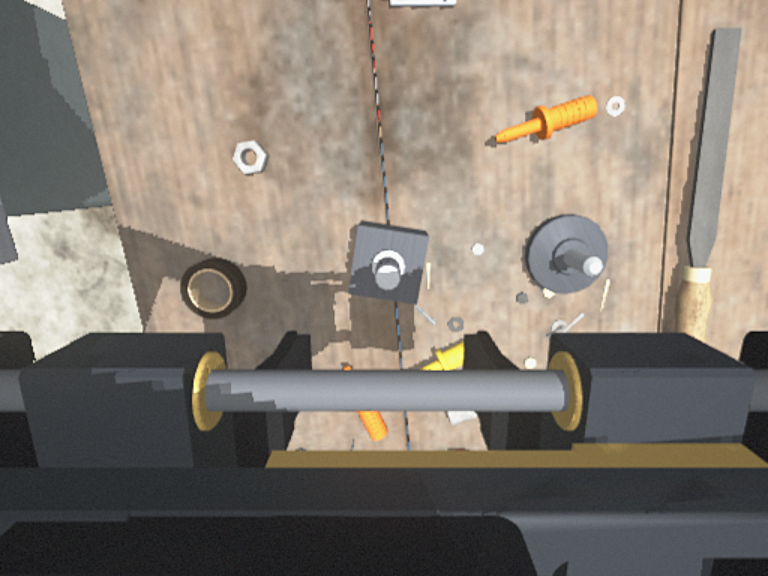

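View pics/w12c.png

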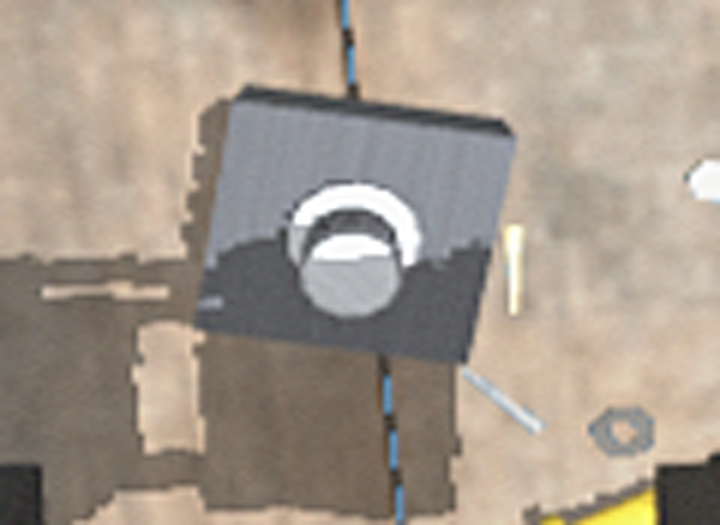

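The bare steel pin's top is at (387.5,277.5), within about 1 mm of the prediction. The crop confirms it is plain steel with its collar on the square stand. I descend and grip it.

Request:
send_rows(
  steps=[0.06,0,0,0.04,0,0.06,0,0.001,0.08,0,0.06,0,0.001,0.12,0,0.06,0,0.0015,0.145,0,0.06,0,0.0015,0.16,0,0.06,0,0.0015,0.167,0,0.06,0,0.0015,0.167,0],
)

```text
time: 15.6
position: [0.4997, -0.183, 0.0513]
tool_rot: [0.739, 0.674, -0.003, -0.003]
ft_force: [-0.2, -0.7, 0.5]
grip_width: 0.0602
```

Run:
```python
from h import *
st();c=grab('wrist');save(c,'w13.png',1.5)
```

```text
t 15.6 p [ 0.4997 -0.183   0.0513] psi 1.48 z [-0.009  0.    -1.   ] F [-0.19 -0.73  0.48] w 0.0602 q [-0.56  0.67  1.79 -0.01  0.68 -0.46]
```

View pics/w13.png

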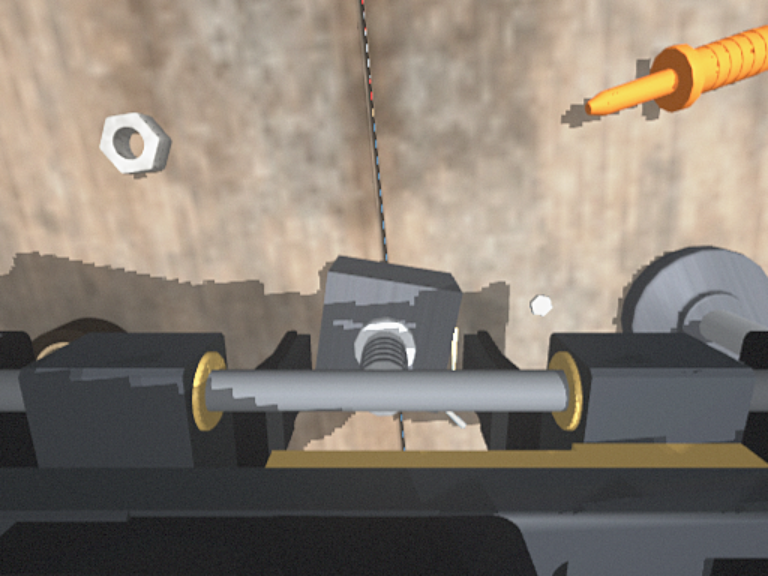

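The pin handle at (386,350) is midway between the fingers. I close with 60 N.

Request:
send_rows(
  steps=[0.01,0,0,0,0,0.01,0,0,0,0,0.01,0,0,0,0,0.01,0,0,0,0,0.01,0,0,0,0,0.01,0,0,0,0],
  force=60,
)

```text
time: 16.4
position: [0.4998, -0.1832, 0.0516]
tool_rot: [0.739, 0.674, -0.003, -0.003]
ft_force: [0.5, -0.1, 1.2]
grip_width: 0.0167
```

Request:
send_rows(
  steps=[0.01,0,0,-0.01,0,0.01,0,0,-0.03,0,0.01,0,0,-0.06,0,0.01,0,0,-0.1,0,0.01,0,0,-0.13,0,0.01,0,0,-0.14,0,0.01,0,0,-0.14,0],
)

```text
time: 17.27
position: [0.501, -0.1831, 0.1919]
tool_rot: [0.739, 0.674, -0.003, -0.002]
ft_force: [-1.2, -0.0, -1.5]
grip_width: 0.0167
```

Run:
```python
from h import *
go([.5405,-.01,.19],1.479);c=grab('wrist');save(c,'w14.png',1.5);s=grab('side')
cv2.imwrite('pics/s14.png',cv2.resize(s['color'][120:270,180:320],None,fx=5,fy=4,interpolation=2)[...,::-1])
```

```text
t 17.27 p [ 0.501  -0.1831  0.1919] psi 1.479 z [-0.008 -0.001 -1.   ] F [-1.16 -0.02 -1.47] w 0.0167 q [-0.56  0.45  1.69 -0.01  1.01 -0.46]
shift [0.176  0.0236 0.0015] turn 0.0
```

View pics/w14.png

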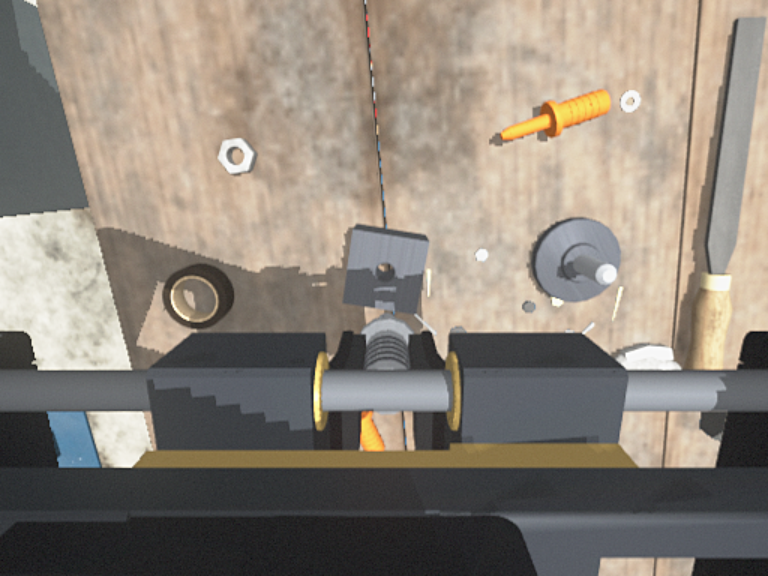

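View pics/s14.png

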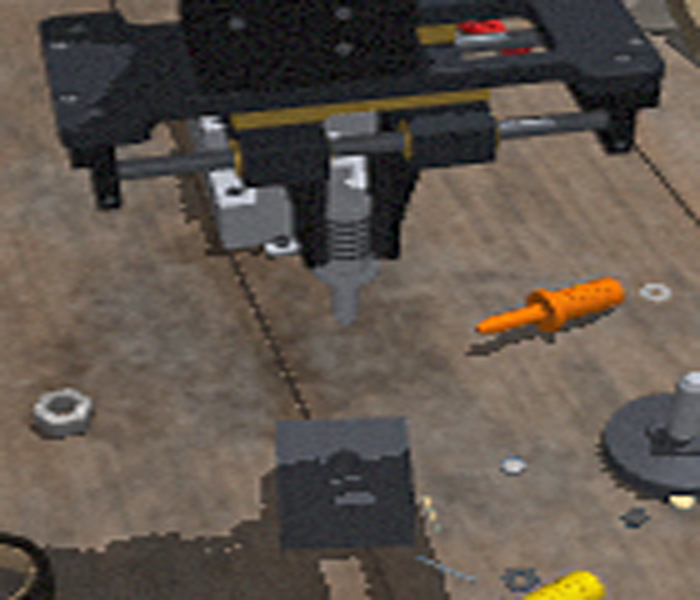

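The pin is held upright in the fingers and the stand's hole at (385,268) is empty. I carry it to just short of the jig for a last look at the hole.

Request:
send_rows(
  steps=[0.01,0.03,0.004,0,0,0.01,0.07,0.01,0,0,0.01,0.11,0.015,0,0,0.01,0.145,0.02,0,0,0.01,0.165,0.022,0,0,0.01,0.17,0.023,0,0,0.01,0.17,0.023,0,0],
)

```text
time: 18.25
position: [0.5381, -0.0156, 0.1893]
tool_rot: [0.739, 0.674, -0.004, -0.005]
ft_force: [-0.0, 0.1, -0.4]
grip_width: 0.0168
```

Run:
```python
from h import *
o,R,psi=st();c=grab('wrist');save(c,'w15.png',1.5)
cv2.imwrite('pics/w15c.png',cv2.resize(c['color'][80:260,200:320],None,fx=5,fy=4,interpolation=2)[...,::-1])
p=o['position']
for dx in (-.002,0,.002):
  print('collar front edge pred dx',dx,proj(c,p+R@np.array([dx+.013,0,.008]))*1.5, proj(c,p+R@np.array([dx+.013,0,.013]))*1.5)
```

```text
t 18.25 p [ 0.5381 -0.0156  0.1893] psi 1.48 z [-0.013  0.001 -1.   ] F [-0.01  0.09 -0.4 ] w 0.0168 q [-0.24  0.46  1.68 -0.    1.02 -0.14]
collar front edge pred dx -0.002 [385.82905609 324.49307567] [385.84444545 320.53876589]
collar front edge pred dx 0 [385.82692577 319.81323087] [385.84241439 315.97132362]
collar front edge pred dx 0.002 [385.82478317 315.10641069] [385.84037194 311.37825042]
```

View pics/w15.png

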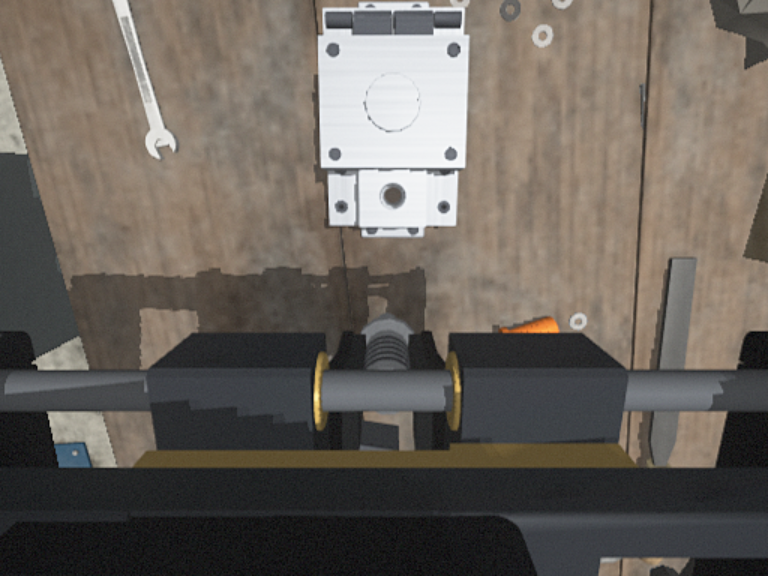

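View pics/w15c.png

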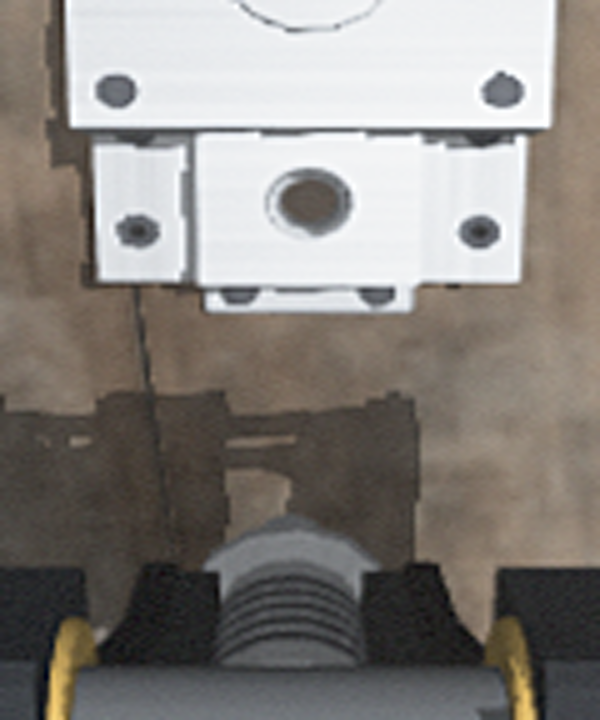

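Run:
```python
from h import *
o,R,psi=st();c=load('wrist')
u=((309+.5)/5-.5+200,(202+.5)/4-.5+80)
for z in (.053,.055,.057): print('ear',z,ray(c,u,z).round(4))
W=pts(c); 
for uv in [(247,128),(277,128),(262,142),(262,120)]: print(W[uv[1],uv[0]].round(4))
for uv in [(117,92),(503,92)]: print('screw', ray(c,((uv[0]+.5)/5-.5+200,(uv[1]+.5)/4-.5+80),.065).round(4))
# left/right base corners at near edge (z=.036)
for uv in [(99,281),(521,281)]: print('corner', ray(c,((uv[0]+.5)/5-.5+200,(uv[1]+.5)/4-.5+80),.036).round(4))
for uv in [(138,232),(480,232)]: print('bscrew', ray(c,((uv[0]+.5)/5-.5+200,(uv[1]+.5)/4-.5+80),.036).round(4))
```

```text
t 18.3 p [ 0.5382 -0.016   0.1896] psi 1.479 z [-0.012  0.001 -1.   ] F [ 0.08  0.6  -2.1 ] w 0.0165 q [-0.24  0.46  1.68 -0.    1.02 -0.14]
ear 0.053 [0.5455 0.0405 0.053 ]
ear 0.055 [0.5455 0.0406 0.055 ]
ear 0.057 [0.5456 0.0407 0.057 ]
[0.5316 0.0439 0.0538]
[0.5609 0.0413 0.0559]
[0.5451 0.0291 0.0555]
[0.547  0.0501 0.0534]
screw [0.5122 0.0692 0.065 ]
screw [0.5836 0.0627 0.065 ]
corner [0.499  0.0232 0.036 ]
corner [0.5886 0.0152 0.036 ]
bscrew [0.5088 0.0353 0.036 ]
bscrew [0.5807 0.0288 0.036 ]
```

The collar is centred on the tool axis to about 0.5 mm. The ear hole and the base corners both put the base hole at about (0.5455, 0.0395), so I move above it.

Request:
send_rows(
  steps=[0.01,0.02,0.001,0,0,0.01,0.045,0.002,0,0,0.01,0.056,0.0025,0.02,0,0.01,0.056,0.003,0.04,0,0.01,0.056,0.003,0.055,0,0.01,0.056,0.003,0.064,0,0.01,0.056,0.003,0.064,0],
)

```text
time: 19.18
position: [0.5452, 0.0394, 0.125]
tool_rot: [0.739, 0.674, -0.005, -0.005]
ft_force: [0.2, 0.5, -1.0]
grip_width: 0.0166
```

Run:
```python
from h import *
go([.5455,.0395,.119],1.479);c=grab('wrist');s=grab('side')
cv2.imwrite('pics/w16c.png',cv2.resize(c['color'][80:260,180:340],None,fx=4,fy=3,interpolation=2)[...,::-1])
cv2.imwrite('pics/s16.png',cv2.resize(s['color'][90:190,190:290],None,fx=6,fy=6,interpolation=2)[...,::-1])
```

```text
t 19.18 p [0.5452 0.0394 0.125 ] psi 1.479 z [-0.013  0.001 -1.   ] F [ 0.17  0.52 -1.04] w 0.0166 q [-0.13  0.56  1.71 -0.    0.88 -0.04]
shift [0.0001 0.0004 0.006 ] turn -0.0
```

View pics/w16c.png

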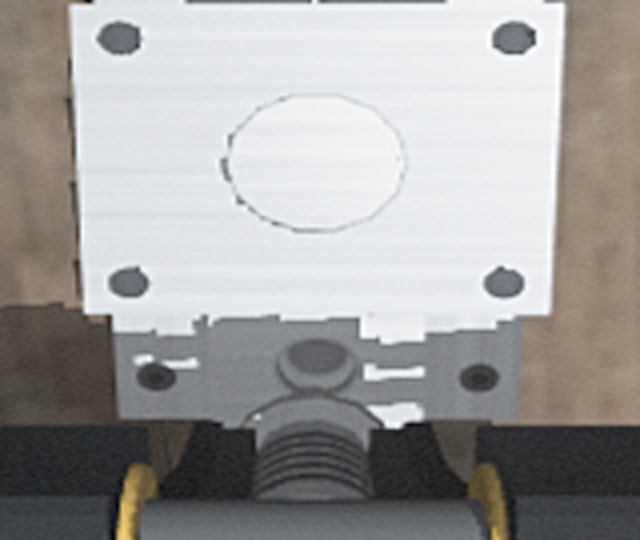

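View pics/s16.png

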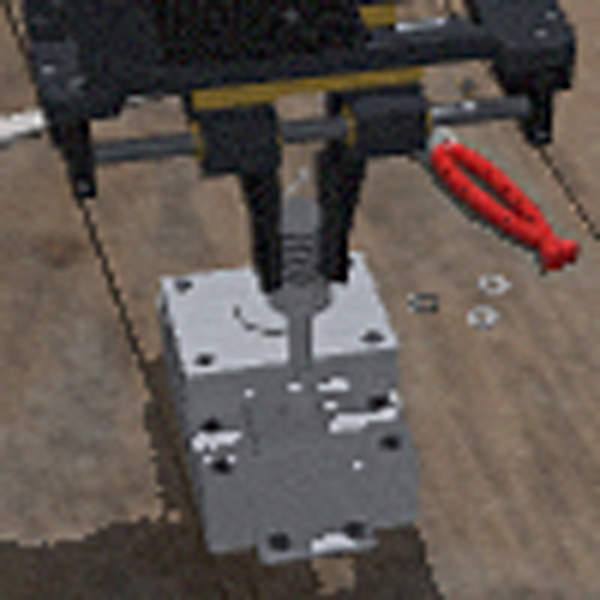

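The pin tip is just above the ear, and the hole at (317,362) in the crop lines up with the collar centre at 315. I insert it slowly.

Request:
send_rows(
  steps=[0.01,0,0,0.008,0,0.01,0,0.0005,0.015,0,0.01,0,0.0005,0.022,0,0.01,0,0.0005,0.028,0,0.01,0,0.0005,0.034,0,0.01,0,0.001,0.034,0],
)

```text
time: 20.02
position: [0.5462, 0.0393, 0.0913]
tool_rot: [0.739, 0.674, -0.004, -0.005]
ft_force: [-0.2, -0.3, -1.2]
grip_width: 0.0167
```

Run:
```python
from h import *
go([.5455,.0395,.059],1.479)
```

```text
t 20.02 p [0.5462 0.0393 0.0913] psi 1.479 z [-0.013  0.001 -1.   ] F [-0.15 -0.27 -1.16] w 0.0167 q [-0.13  0.62  1.73 -0.    0.81 -0.04]
shift [ 0.0001 -0.0003  0.0323] turn -0.0
```

There is no contact and the tip is inside the ear. I continue into the base hole.

Request:
send_rows(
  steps=[0.01,0,-0.0005,0.005,0,0.01,0,-0.0003,0.01,0,0.01,0,-0.0003,0.015,0,0.01,0,-0.0003,0.019,0,0.01,0,-0.0003,0.019,0],
)

```text
time: 20.65
position: [0.5453, 0.0394, 0.0719]
tool_rot: [0.739, 0.674, -0.005, -0.005]
ft_force: [-0.7, -1.2, -1.0]
grip_width: 0.0168
```

Run:
```python
from h import *
go([.5455,.0395,.059],1.479);c=grab('wrist');s=grab('side')
cv2.imwrite('pics/s17.png',cv2.resize(s['color'][90:190,190:290],None,fx=6,fy=6,interpolation=2)[...,::-1])
```

```text
t 20.65 p [0.5453 0.0394 0.0719] psi 1.479 z [-0.014  0.001 -1.   ] F [-0.73 -1.21 -0.97] w 0.0168 q [-0.13  0.65  1.74 -0.    0.76 -0.04]
shift [0.0001 0.0004 0.0129] turn -0.0
```

View pics/s17.png

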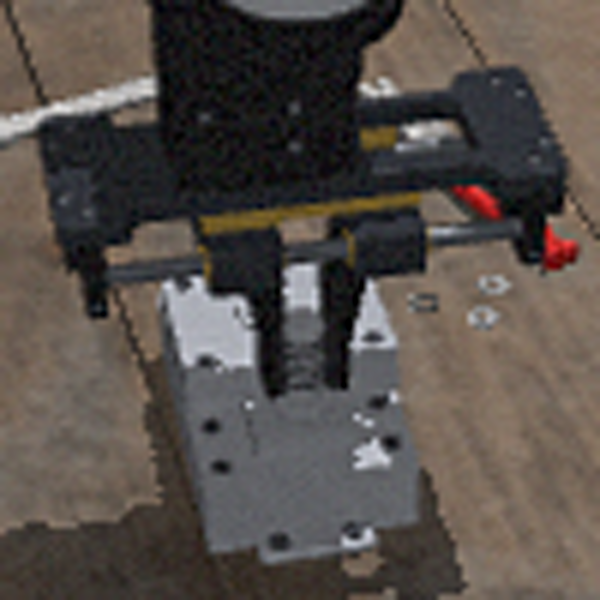

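The tip is about 13 mm into the base hole. Now I press the collar down.

Request:
send_rows(
  steps=[0.01,0,0.0003,0.003,0,0.01,0,0.0003,0.006,0,0.01,0,0.0003,0.009,0,0.01,0,0.0003,0.011,0,0.01,0,0.0003,0.012,0,0.01,0,0.0003,0.012,0],
)

```text
time: 21.5
position: [0.5462, 0.0393, 0.0603]
tool_rot: [0.739, 0.674, -0.004, -0.004]
ft_force: [0.4, -0.6, 1.7]
grip_width: 0.0166
```

Run:
```python
from h import *
go([.5455,.0395,.059],1.479)
```

```text
t 21.5 p [0.5462 0.0393 0.0603] psi 1.479 z [-0.012  0.001 -1.   ] F [ 0.44 -0.57  1.71] w 0.0166 q [-0.13  0.67  1.75 -0.    0.74 -0.04]
shift [ 0.0001 -0.0007  0.0013] turn -0.0
```

Request:
send_rows(
  steps=[0.01,0,-0.0004,0.0005,0,0.01,0,-0.0004,0.001,0,0.01,0,-0.0004,0.0015,0,0.01,0,-0.0004,0.002,0,0.01,0,-0.0004,0.0025,0,0.01,0,-0.0004,0.0025,0],
)

```text
time: 22.25
position: [0.5462, 0.0392, 0.0594]
tool_rot: [0.739, 0.674, -0.004, -0.004]
ft_force: [-1.2, -1.9, 12.4]
grip_width: 0.0166
```

Run:
```python
from h import *
st()
```

```text
t 22.25 p [0.5462 0.0392 0.0594] psi 1.479 z [-0.01   0.001 -1.   ] F [-1.22 -1.94 12.36] w 0.0166 q [-0.13  0.67  1.75 -0.    0.73 -0.04]
```

The stop is solid at TCP z 0.0594, where the force jumped to 12 N and 0.059 was expected for a shut lid. I press a little harder.

Request:
send_rows(
  steps=[0.01,0,0,0.002,0,0.01,0,0,0.0025,0,0.01,0,0,0.003,0,0.01,0,0,0.003,0,0.01,0,0,0.003,0,0.01,0,0,0.003,0],
)

```text
time: 23.0
position: [0.5462, 0.0392, 0.0592]
tool_rot: [0.739, 0.674, -0.003, -0.003]
ft_force: [-2.4, -1.4, 22.8]
grip_width: 0.0164
```

Run:
```python
from h import *
st();c=grab('wrist');save(c,'w18.png',1.5);s=grab('side');st()
cv2.imwrite('pics/s18.png',cv2.resize(s['color'][90:190,190:290],None,fx=6,fy=6,interpolation=2)[...,::-1])
W=pts(c)
```

```text
t 23.0 p [0.5462 0.0392 0.0592] psi 1.479 z [-0.009  0.    -1.   ] F [-2.37 -1.42 22.78] w 0.0164 q [-0.13  0.67  1.75 -0.    0.73 -0.04]
t 23.1 p [0.5462 0.0392 0.0592] psi 1.479 z [-0.009  0.    -1.   ] F [-4.18 -1.46 22.19] w 0.0168 q [-0.13  0.67  1.75 -0.    0.73 -0.04]
```

View pics/w18.png

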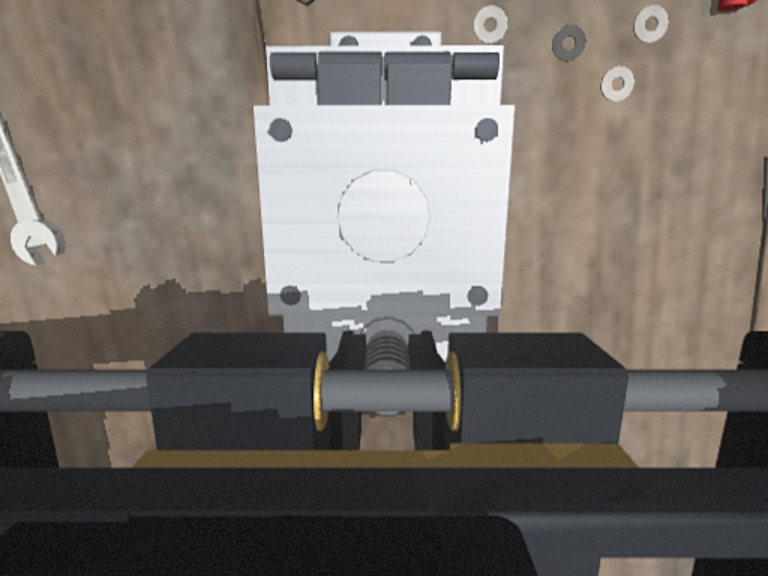

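View pics/s18.png

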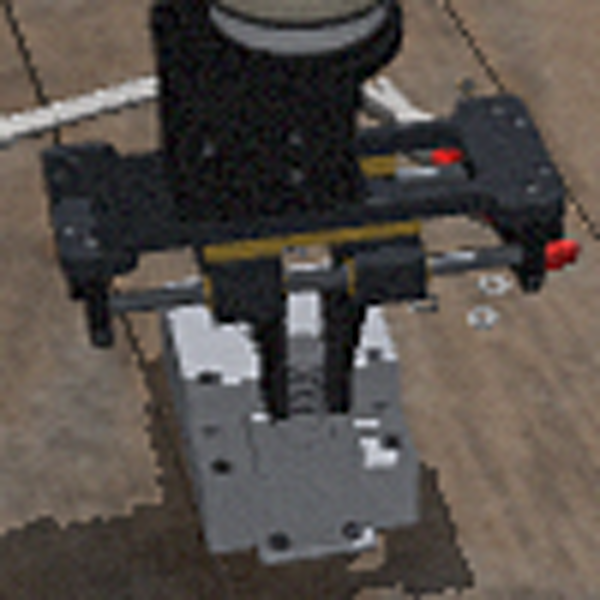

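Run:
```python
from h import *
c=load('wrist');W=pts(c)
P=W[75:190,182:325].reshape(-1,3)
A=np.c_[P[:,:2],np.ones(len(P))];k=np.linalg.lstsq(A,P[:,2],rcond=None)[0]
print('plane slopes',k.round(4),'z mean',P[:,2].mean().round(4),'std',P[:,2].std().round(4))
st()
```

```text
** On entry to DLASCL parameter number  4 had an illegal value
 ** On entry to DLASCL parameter number  4 had an illegal valueTraceback (most recent call last):
  File "<stdin>", line 4, in <module>
    x, resids, rank, s = _umath_linalg.lstsq(a, b, rcond,
                         ~~~~~~~~~~~~~~~~~~~^^^^^^^^^^^^^
                                             signature=signature)
                                             ^^^^^^^^^^^^^^^^^^^^
    raise LinAlgError("SVD did not converge in Linear Least Squares")
numpy.linalg.LinAlgError: SVD did not converge in Linear Least Squares
```

Run:
```python
from h import *
c=load('wrist');W=pts(c)
P=W[75:190,182:325].reshape(-1,3);P=P[np.isfinite(P).all(1)];P=P[abs(P[:,2]-np.median(P[:,2]))<.006]
A=np.c_[P[:,:2],np.ones(len(P))];k=np.linalg.lstsq(A,P[:,2],rcond=None)[0]
print('plane slopes',k.round(4),'z mean',P[:,2].mean().round(4),'std',P[:,2].std().round(4),len(P))
st()
```

```text
plane slopes [ 0.0012 -0.0046  0.0574] z mean 0.0576 std 0.001 16384
t 23.1 p [0.5462 0.0392 0.0592] psi 1.479 z [-0.009  0.    -1.   ] F [-4.18 -1.46 22.19] w 0.0168 q [-0.13  0.67  1.75 -0.    0.73 -0.04]
```

The top of the lid measures level: slope 0.005, height 57.6 mm against 58 mm nominal. The press holds steady at about 22 N, so I hand in.

Run:
```python
from rig import hand_in
print(hand_in())
from h import *
st()
```

```text
the job is handed in; nothing more can be done
None
the job is handed in; nothing more can be done
```

The job is done and handed in at 23.1 s of the 66 s allowed. The hand-in reports no verdict, and no reading can be taken after it.

I lifted the coil off the spindle and seated it in the nest. Then I swung the lid shut from behind and pushed the bare steel pin through the ear into the base hole. The arm is still gripping the handle at 60 N and pressing down.

Last checks before handing in:
- **Coil:** it looked concentric in the nest after release with the lid still open. It has been out of sight since the lid closed.
- **Lid:** its top face measured level to 0.005 rad, at 57.6 mm height against 58 mm nominal, so it is fully shut.
- **Pin:** the tool stopped solidly at z = 59.2 mm, where about 59.6 mm was expected with the pin home. I worked out the tip depth from this, since the tip itself cannot be seen.
- **Press:** the downward force held steady at about 22 N.

**Disagreements:** the camera views differed from each other by up to 3 mm, so I used the wrist camera for the final positions. The loose coloured decoy pins fell over on the bench early in the run. I did not touch them, and the ones I could see afterwards stayed on the bench.

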